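# Free a sagging gate bolt and hold the guard gate ajar

## Robot

A 6-joint arm with a two-finger parallel gripper is mounted at the origin on a cart in front of the work surface, level with it; the furniture and walls round the work are solid. World frame = base frame: x ahead of the robot, y to its left, z up, the work surface at z = 0. Lengths are in m, angles in degrees, forces in N, time in s.
With the tool pointing down it reaches from about 0.325 to 0.775 m from the base axis. Payload 9.3 kg.
Tool frame: the origin (TCP) lies at the very end of the fingers, on their centre line; the grasp point (between the pads) lies behind it (manip.grip_depth is the z of the grasp point in the tool frame, in m); z points along the fingers, y is the line along which they close (so a half turn about z gives the same grasp; the last joint's range is limited). The gripper opens to 85 mm and grips with 20 to 120 N. Pads are 22 mm wide; open, the fingers measure 114 mm over their backs; the gripper's body (76 mm by 85 mm) begins 54 mm behind the grasp point. The pads swing forward as they close: fully open they stand 13 mm farther back than shut.
Start: joints at [-73.774, 14.817, 1.232, 76.415, 0, 81.257], TCP at [0.232, -0.499, 0.231] pointing down, gripper open.
Joint ranges: [-174.27, 174.27], [-52.1, 104.24], [-59.71, 78.15], [-110.17, 111.67], [-87.03, 83.33], [-180, 180]. Speed limits (degrees/s): [127.2, 127.2, 159.86, 180, 180, 180].

## Interface

Orientations are given as a 3x3 rotation matrix whose columns are the frame's x, y, z axes.
In Python, from cell import state, read_camera, workorder, spot_in, tip_of, manip gives the robot as it stands.
- The arm moves only by the tool arm_command, never from a script. Its argument "deltas" is a list of rows, each an object of numbers: "tx", "ty", "tz": the shift along the tool's x, y, z in m; "ax", "ay", "az": the turn, a rotation vector about the tool's x, y, z in degrees; "grip": the opening, from -1 (shut) to 1 (fully open). In form: [{"tx": .., "ty": .., "tz": .., "ax": .., "ay": .., "az": .., "grip": ..}, ...]. A call has 1 to 12 rows; each row is the pose to reach, as a shift and turn from the pose commanded when the call began, along the tool's axes at that moment; what a row does not reach only later rows make up. A row lasts 1/8 s, in which the tool goes at most 62.5 mm and 10.7 degrees, less where a joint would pass 70% of its speed; a pose out of reach is approached as far as the arm can. A call with a gripper value outside its range is refused whole. The fingers move at their own pace and stop on an object; the grip force is fixed at half the most. Time passes only in rows, so rows that repeat a pose let the fingers close. It gives the time, the measured TCP pose, the force, the opening and the grip force at its end, in the units of the state.
- state(): the state, without advancing time (a new reading comes with each control period).
- read_camera(name): name is "side" or "top" or "wrist"; returns a dict with "img" (384x512x3 uint8, red, green, blue), "range_z" (384x512 float32, m along the optical axis (not along the pixel's ray), 0 where there is no reading), "fx", "fy", "cx", "cy" (pixels), "R" (3x3) and "t" (3): a world point X has camera coordinates R X + t; the wrist camera has in their place "tool_from_camera" (4x4, takes a point from camera to tool coordinates, whose origin is the TCP and whose axes are the flange's). Camera axes: x right, y down, z forward; pixel columns grow to the right and rows downward; lengths in m; the calibration is good to about 2 mm. The wrist camera is an equidistant fisheye: a pixel r from the principal point sees the ray r / f radians off the axis. A picture is of the moment at which its call begins: read the wrist's pose just before it.
- workorder.sign_off(): hands the job in; it is judged then, once.
Trained networks look in the newest picture that a camera, given by its name, has taken for a name from the list of things; names that differ only in an ending like _2 or _b are one class to them, and where a whole thing is asked for, a point or a joint stands for the part that bears it (a point fixed in the world has none). Each returns a list of dicts, best first, with "score" (0 to 1); they miss things now and then, are a little off and sometimes report something else, mostly with a low value. They report only what shows in the picture. A call takes as long as a camera call. They do not tell look-alikes from the thing itself.
- spot_in(camera, label): "rect" ([left, top, right, bottom] in pixels, round what is visible of it).
- tip_of(camera, label): "pixel" ([column, row] in pixels: a listed point, or the origin of a listed thing).
The state is a dict: "time_s": time; "joint_positions": joint angles; "joint_velocities": joint speeds; "effort": joint torques, N m; "eef_pos": TCP position; "eef_rot": TCP orientation; "force": force on the tool from outside, world axes, zero at the start; "torque": the same for the moment, N m; "opening": opening from 0.0 (shut) to 1.0 (fully open); "gripper_force": force on a finger pad.
Only numpy, scipy, OpenCV 4.12 (cv2) and the standard library are available. Lean on these libraries where they do the work, as an engineer would, in place of code of your own. Each camera call takes 0.05 s, during which the arm holds its last target. There are 200 camera calls.

## Task

A machine-guard gate stands on the bench for repair: its barrel bolt sags behind the bent lip of the keeper, and a sanding block has been left in the gate's way. First set the sanding block on the green mat and let go of it; then take the bolt by its red knob, lift it over the lip while pulling it back out of the keeper, and pull the gate about 25 degrees ajar. The hinge springs shut, so finish still gripping the knob and holding the gate ajar; leave the dropper bottle, the paint tin and the roll of black tape where they stand.

Things in the scene. Friction and masses are not known exactly. Their poses are not given: they have to be found in the camera images.
- guard_frame: fixed stand of the gate: black foot plate 70 (x) x 360 (y) x 8 mm, hinge post at its +y end, yellow keeper post at its -y end. Origin: centre of the plate's underside, on the table. Own x is the shut gate's normal (the gate opens towards -x), own y runs along the shut gate towards the hinge, z up. It is turned about z differently each time
- gate_hinge (a point): point on the gate's upright hinge axis, at 142 mm height; 130 mm from the frame's origin along its +y
- gate (a joint): angle of the yellow barred gate (18 mm thick, from the hinge axis to 222 mm from it, 21 to 119 mm high), rad: 0 shut, grows as its free end swings towards the frame's -x, clockwise seen from above, up to 1.2. A spring always pulls it shut: 0.2 N m when shut, 0.38 N m at 0.44 rad (about 3.6 N at the drawn knob)
- bolt: steel barrel bolt on top of the gate; it slides in two tall guide loops and swings with the gate. Rod 12 mm thick, upright red knob, 0.22 kg. It has 16 mm of free play upward and sinks back when let go. Origin: on the rod's axis under the knob, 142 mm above the table when sagged; own y points along the gate to the hinge, z up. The loops' tops are 169 mm high, at 80 and 185 mm from the hinge
- knob (a point): middle of the red knob's grip, a round upright grip 18 mm in diameter and 36 mm tall (from 20 mm below to 16 mm above this point), with a 24 mm cap 6 mm thick on top of it. Sagged, this point is 188 mm above the table; how far it stands above that is how far the bolt is lifted. 150 mm from the hinge axis when the bolt is fully shot
- bolt_draw (a joint): how far the bolt is drawn back towards the hinge, m: 0 fully shot into the keeper, 0.05 end of travel. From about 0.032 on the nose has left the keeper and the gate is free. It needs about 2 N of pull and stays where it is left
- lip (a point): middle of the top edge of the keeper's bent lip, 135 mm above the table, 235 mm from the hinge axis. The keeper is an open-topped channel; its cheeks (164 mm high) hold the nose on both sides, and the lip across its gate end stands 8 mm higher than the sagged nose's lowest point, so the bolt must be lifted 9 to 16 mm (12 is right) before it is drawn past the lip. The lip does not yield
- sanding_block: loose black rubber sanding block, 62 (x) x 110 (y) x 45 (z) mm, 0.11 kg, in front of the gate; origin: centre of its underside
- mat: flat green mat fixed on the table, 150 (x) x 170 (y) x 2 mm; origin: centre of its underside
- dropper_bottle: bystander: small brown dropper bottle, 33 mm wide, 102 mm tall, upright; origin: centre of its underside
- primer_tin: bystander: red paint tin, 78 mm in diameter, 78 mm tall, upright; origin: centre of its underside
- insulating_tape: bystander: roll of black tape lying flat, 58 mm in diameter, 19 mm tall; origin: centre of its underside
- nose (a point): middle of the bolt's headed nose, a steel disc 30 mm in diameter and 12 mm thick at the end of the rod, 106 mm from the knob's axis on the side away from the hinge; it is what sits in the keeper behind the lip
Not all that is in view belongs to the job. Of the things that look like the sanding_block, the largest one is meant.

How it is judged:
By the outcome, as a careful person would: the job done as asked, in the order asked, and still so for the second after the job is handed in, while the arm keeps its last pose, push and grip.
It also fails if it takes over 51 s, if anything falls off the work surface, if the arm or the gripper's body presses on something with over 40 N, if the wrist force passes 120 N, or if a joint passes its speed limit or range.

## Working session

There is one attempt and no reset: what is moved stays moved. The work goes in short steps, Python scripts to look and compute and a tool call to move; the robot and the scene stay as the last step left them, time stands still between calls to the robot, and variables do not carry over. Pictures are saved under pics/ and viewed, at most 10 in all, crops included, and the job is handed in when it is done.

Besides the shell and the picture viewer there is one more tool, called after "Call:" by a JSON object that holds its "fn" and its "kwargs". arm_command: Moves the arm, as the interface text tells. Its arguments: {"type":"object","properties":{"deltas":{"type":"array"}},"required":["deltas"]}

```bash
mkdir -p pics; cat > h.py <<'E'
import numpy as np, cv2
from cell import state, read_camera, workorder, spot_in, tip_of, manip
def back(c,u,v,d=None,z=None):
    r=np.array([(u-c['cx'])/c['fx'],(v-c['cy'])/c['fy'],1.]);R=np.array(c['R']);t=np.array(c['t'])
    o=-R.T@t; w=R.T@r
    if z is not None: d=(z-o[2])/w[2]
    return o+w*d
def cloud(c):
    v,u=np.mgrid[:384,:512];d=c['range_z']
    r=np.stack([(u-c['cx'])/c['fx']*d,(v-c['cy'])/c['fy']*d,d],-1)
    return (r-np.array(c['t']))@np.array(c['R'])
E
python3 - <<'E'
from h import *
print(manip.grip_depth, state()['eef_rot'])
ims=[]
for n in ['top','side']:
    c=read_camera(n); ims.append(c['img']); P=cloud(c)
    print(n,np.round(-np.array(c['R']).T@np.array(c['t']),3))
    for l in ['sanding_block','mat','dropper_bottle','primer_tin','insulating_tape','guard_frame']:
        for s in spot_in(n,l)[:3]: 
            a=np.array(s['rect']); u,v=((a[:2]+a[2:])/2).astype(int)
            print(l,round(s['score'],2),np.round(a),np.round(P[v,u],3))
    for l in ['knob','lip','gate_hinge','nose','sanding_block','guard_frame','mat']:
        for s in tip_of(n,l)[:2]:
            zz={'knob':.188,'lip':.135,'gate_hinge':.142,'nose':.142}.get(l,0)
            print('tip',l,round(s['score'],2),np.round(s['pixel']),np.round(back(c,*s['pixel'],z=zz),3))
for n,i in zip('ts',ims): cv2.imwrite(f'pics/{n}0.png',cv2.resize(i,(800,600))[:,:,::-1])
E
```

```text
-0.0187 [[ 9.06534217e-01  4.22132185e-01 -3.62077257e-04]
 [ 4.22132287e-01 -9.06533338e-01  1.28019390e-03]
 [ 2.12175946e-04 -1.31338408e-03 -9.99999115e-01]]
top [ 0.342 -0.038  1.086]
sanding_block 0.8 [241. 205. 280. 229.] [ 0.479 -0.04   0.045]
sanding_block 0.8 [292. 217. 322. 239.] [ 0.466 -0.182  0.032]
sanding_block 0.57 [255. 253. 283. 268.] [ 0.358 -0.083  0.034]
mat 0.72 [108. 195. 165. 251.] [0.414 0.337 0.003]
dropper_bottle 0.64 [162. 129. 179. 148.] [0.682 0.267 0.06 ]
primer_tin 0.78 [361. 177. 395. 208.] [ 0.595 -0.371  0.076]
insulating_tape 0.59 [210. 234. 230. 254.] [0.388 0.073 0.005]
guard_frame 0.59 [194. 155. 307. 201.] [0.594 0.006 0.041]
tip knob 0.75 [256. 166.] [ 0.592 -0.011  0.188]
tip lip 0.65 [284. 174.] [ 0.595 -0.09   0.135]
tip gate_hinge 0.87 [203. 158.] [0.609 0.14  0.142]
tip nose 0.92 [295. 176.] [ 0.593 -0.12   0.142]
tip sanding_block 0.92 [307. 229.] [ 0.468 -0.189  0.   ]
tip sanding_block 0.79 [256. 215.] [ 0.488 -0.028  0.   ]
tip guard_frame 0.79 [249. 179.] [0.6  0.01 0.  ]
tip guard_frame 0.73 [284. 177.] [ 0.624 -0.1    0.   ]
side 
[... 320 characters left out ...]
85 0.053]
primer_tin 0.75 [284. 167. 306. 191.] [ 0.573 -0.353  0.043]
insulating_tape 0.57 [281. 249. 301. 264.] [0.389 0.085 0.016]
guard_frame 0.86 [192. 164. 280. 258.] [0.606 0.019 0.07 ]
tip knob 0.69 [244. 175.] [0.585 0.004 0.188]
tip lip 0.58 [255. 180.] [ 0.596 -0.084  0.135]
tip gate_hinge 0.84 [212. 204.] [0.614 0.135 0.142]
tip gate_hinge 0.2 [278. 234.] [0.38  0.19  0.142]
tip nose 0.69 [261. 178.] [ 0.583 -0.099  0.142]
tip sanding_block 0.79 [279. 234.] [ 0.48  -0.033  0.   ]
tip sanding_block 0.75 [323. 238.] [ 0.354 -0.082  0.   ]
tip guard_frame 0.69 [234. 228.] [0.62  0.006 0.   ]
tip mat 0.63 [238. 305.] [0.417 0.324 0.   ]
tip mat 0.34 [212. 203.] [ 0.775 -0.11   0.   ]
```

View pics/t0.png

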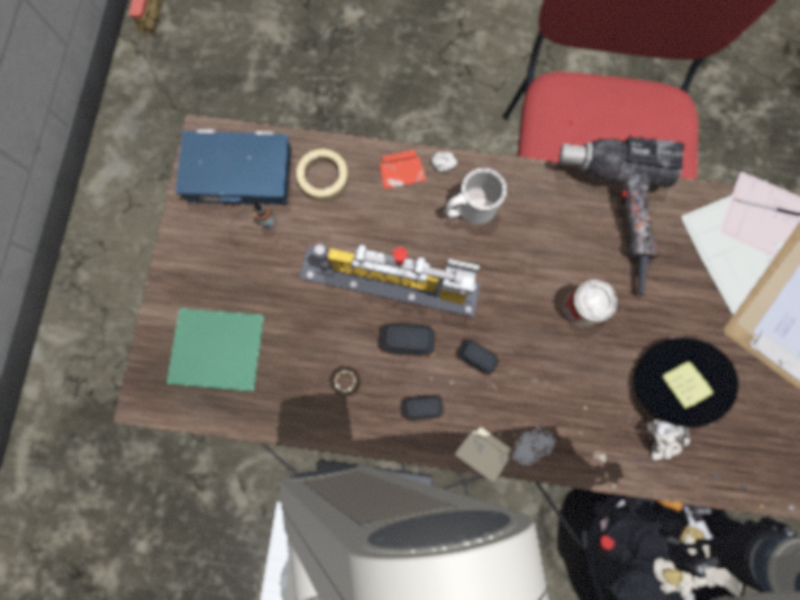

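View pics/s0.png

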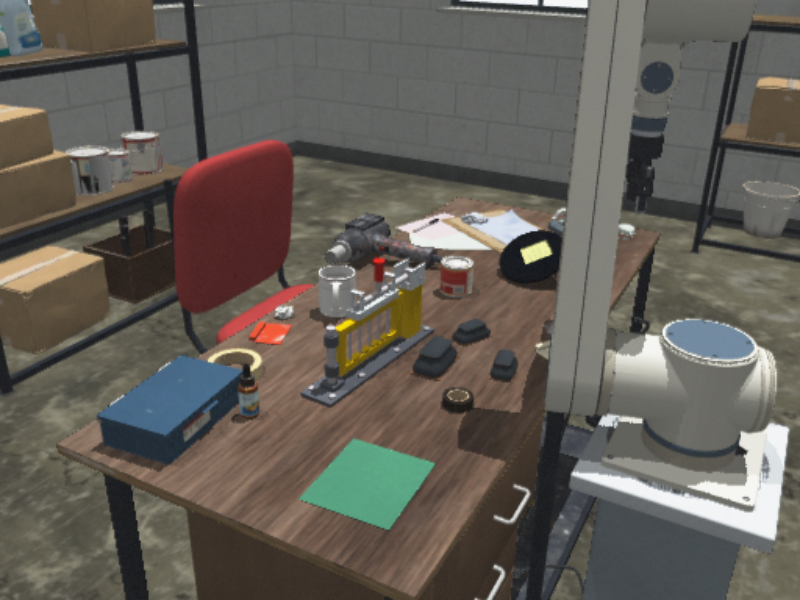

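```bash
python3 - <<'E'
from h import *
c=read_camera('top'); P=cloud(c)
for l,r,lo,hi in [('A',(241,205,280,229),.03,.06),('B',(292,217,322,239),.022,.06),('C',(255,253,283,268),.022,.06),('tape',(208,232,232,256),.010,.03),('tin',(361,175,397,210),.06,.09),('dropper',(158,125,183,152),.03,.11)]:
    a,b,x,y=r; Q=P[b-4:y+4,a-4:x+4].reshape(-1,3); Q=Q[(Q[:,2]>lo)&(Q[:,2]<hi)]
    (cc,wh,an)=cv2.minAreaRect((Q[:,:2]*1000).astype(np.float32)); print(l,len(Q),np.round(cc),np.round(wh),round(an,1),np.round(np.median(Q[:,2]),3))
# gate: points above table
Q=P[150:205,190:312].reshape(-1,3); 
for lo,hi in [(.105,.125),(.133,.15),(.155,.166),(.166,.185),(.195,.22)]:
    q=Q[(Q[:,2]>lo)&(Q[:,2]<hi)]
    if len(q)<4: continue
    m=q.mean(0); e=np.linalg.svd(q[:,:2]-m[:2],full_matrices=False)[2][0]
    print(lo,len(q),np.round(m,3),np.round(q.min(0),3),np.round(q.max(0),3),np.degrees(np.arctan2(e[1],e[0])).round(1))
g=c['img'].astype(int);m=(g[...,1]>g[...,0]+25)&(g[...,1]>g[...,2]+15); q=P[m]; q=q[np.abs(q[:,2])<.02]
cc=cv2.minAreaRect((q[:,:2]*1000).astype(np.float32)); print('mat',cc,len(q))
E
```

```text
A 420 [485. -39.] [47. 86.] 1.7 0.044
B 235 [ 470. -181.] [66. 35.] 68.2 0.033
C 241 [359. -84.] [36. 63.] 12.9 0.033
tape 179 [388.  69.] [54. 55.] 8.4 0.02
tin 569 [ 598. -381.] [76. 75.] 83.5 0.073
dropper 320 [705. 282.] [64. 87.] 8.4 0.06
0.105 226 [0.6   0.05  0.119] [ 0.565 -0.145  0.106] [0.623 0.153 0.125] 85.7
0.133 519 [ 0.594 -0.02   0.141] [ 0.564 -0.142  0.133] [0.617 0.143 0.15 ] -94.4
0.155 112 [ 0.589 -0.105  0.161] [ 0.565 -0.145  0.155] [0.615 0.063 0.166] -93.0
0.166 91 [ 0.596 -0.011  0.171] [ 0.568 -0.138  0.166] [0.615 0.065 0.184] -94.5
0.195 65 [ 0.597 -0.009  0.211] [ 0.586 -0.019  0.206] [0.608 0.003 0.214] -161.3
mat ((414.8765869140625, 332.8453063964844), (151.55992126464844, 171.688720703125), 2.6700377464294434) 2660
```

The top view shows the gate with its red knob at (400,255). The largest black block is at (407,339), with two smaller ones at (478,356) and (422,407), and the mat is at (215,349). The side view agrees. I'm moving above the large block.

Call:
{"fn": "arm_command", "kwargs": {"deltas": [{"tx":0.426,"ty":-0.312,"tz":0.06,"az":-66,"grip":1},{"tx":0.426,"ty":-0.312,"tz":0.06,"az":-66,"grip":1},{"tx":0.426,"ty":-0.312,"tz":0.06,"az":-66,"grip":1},{"tx":0.426,"ty":-0.312,"tz":0.06,"az":-66,"grip":1},{"tx":0.426,"ty":-0.312,"tz":0.06,"az":-66,"grip":1},{"tx":0.426,"ty":-0.312,"tz":0.06,"az":-66,"grip":1},{"tx":0.426,"ty":-0.312,"tz":0.06,"az":-66,"grip":1},{"tx":0.426,"ty":-0.312,"tz":0.06,"az":-66,"grip":1},{"tx":0.426,"ty":-0.312,"tz":0.06,"az":-66,"grip":1},{"tx":0.426,"ty":-0.312,"tz":0.06,"az":-66,"grip":1},{"tx":0.426,"ty":-0.312,"tz":0.06,"az":-66,"grip":1},{"tx":0.426,"ty":-0.312,"tz":0.06,"az":-66,"grip":1}]}}

```text
validation failed for argument at $.de...
```

```bash
cat >> h.py <<'E'
def wcloud():
    s=state(); c=read_camera('wrist'); v,u=np.mgrid[:384,:512]
    x=(u-c['cx'])/c['fx'];y=(v-c['cy'])/c['fy'];r=np.hypot(x,y)+1e-9;d=c['range_z']
    k=np.tan(np.minimum(r,1.5))/r; p=np.stack([x*k*d,y*k*d,d],-1)
    T=np.array(c['tool_from_camera']); q=p@T[:3,:3].T+T[:3,3]
    W=q@np.array(s['eef_rot']).T+np.array(s['eef_pos']); W[(d<=0)|(r>1.4)]=np.nan
    return s,c,W
E
python3 - <<'E'
from h import *
s,c,W=wcloud(); print(s['time_s'],np.round(s['eef_pos'],3),np.round(s['eef_rot'],3).tolist(),np.round(s['joint_positions'],0),s['force'])
Q=W.reshape(-1,3)
def f(n,x0,x1,y0,y1,z0,z1):
    q=Q[(Q[:,0]>x0)&(Q[:,0]<x1)&(Q[:,1]>y0)&(Q[:,1]<y1)&(Q[:,2]>z0)&(Q[:,2]<z1)]
    if len(q)>5: print(n,len(q),q.min(0).round(3),q.max(0).round(3),cv2.minAreaRect((q[:,:2]*1000).astype(np.float32)))
f('blk',.43,.55,-.12,.05,.012,.06);f('blktop',.43,.55,-.12,.05,.038,.06)
f('knob',.56,.64,-.05,.05,.18,.205);f('cap',.56,.64,-.05,.05,.203,.22)
f('loops',.55,.65,-.1,.1,.16,.172);f('hinge',.58,.65,.11,.17,.12,.18)
cv2.imwrite('pics/w0.png',c['img'][:,:,::-1])
E
```

```text
1.45 [ 0.232 -0.499  0.231] [[0.907, 0.422, 0.0], [0.422, -0.907, 0.0], [0.0, -0.0, -1.0]] [-74.  15.   1.  76.   0.  81.] [ 0.1554328  -0.53732217  0.30006757]
```

View pics/w0.png

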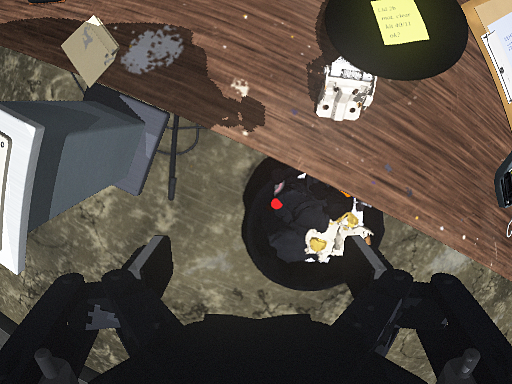

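The move was refused and the arm stayed put; the wrist picture only shows the bin beside the table. My rows left out ax and ay, so I'm resending with every field filled in.

Call:
{"fn": "arm_command", "kwargs": {"deltas": [{"tx":0.05,"ty":-0.036,"tz":0.0,"ax":0,"ay":0,"az":-8,"grip":1}]}}

```text
time_s: 1.62
eef_pos: [0.2616, -0.4466, 0.2303]
eef_rot: [[0.84, 0.543, -0.0], [0.543, -0.84, 0.0], [-0.0, -0.0, -1.0]]
force: [1.2, 0.7, 0.0]
opening: 1.001
gripper_force: 0.0
```

Call:
{"fn": "arm_command", "kwargs": {"deltas": [{"tx":0.41,"ty":-0.222,"tz":0.06,"ax":0,"ay":0,"az":-58,"grip":1},{"tx":0.41,"ty":-0.222,"tz":0.06,"ax":0,"ay":0,"az":-58,"grip":1},{"tx":0.41,"ty":-0.222,"tz":0.06,"ax":0,"ay":0,"az":-58,"grip":1},{"tx":0.41,"ty":-0.222,"tz":0.06,"ax":0,"ay":0,"az":-58,"grip":1},{"tx":0.41,"ty":-0.222,"tz":0.06,"ax":0,"ay":0,"az":-58,"grip":1},{"tx":0.41,"ty":-0.222,"tz":0.06,"ax":0,"ay":0,"az":-58,"grip":1},{"tx":0.41,"ty":-0.222,"tz":0.06,"ax":0,"ay":0,"az":-58,"grip":1},{"tx":0.41,"ty":-0.222,"tz":0.06,"ax":0,"ay":0,"az":-58,"grip":1},{"tx":0.41,"ty":-0.222,"tz":0.06,"ax":0,"ay":0,"az":-58,"grip":1},{"tx":0.41,"ty":-0.222,"tz":0.06,"ax":0,"ay":0,"az":-58,"grip":1}]}}

```text
time_s: 2.88
eef_pos: [0.4853, -0.0357, 0.1713]
eef_rot: [[-0.017, 1.0, -0.0], [1.0, 0.017, -0.0], [-0.0, -0.0, -1.0]]
force: [0.5, -0.4, 1.0]
opening: 1.0
gripper_force: 0.0
```

```bash
cat > look.py <<'E'
from h import *
import sys
s,c,W=wcloud(); print(s['time_s'],np.round(s['eef_pos'],3),np.round(s['eef_rot'],3).tolist(),np.round(s['joint_positions'],0),s['force'])
Q=W.reshape(-1,3)
def f(n,x0,x1,y0,y1,z0,z1):
    q=Q[(Q[:,0]>x0)&(Q[:,0]<x1)&(Q[:,1]>y0)&(Q[:,1]<y1)&(Q[:,2]>z0)&(Q[:,2]<z1)]
    if len(q)>5: print(n,len(q),q.min(0).round(3),q.max(0).round(3),cv2.minAreaRect((q[:,:2]*1000).astype(np.float32)))
f('blk',.43,.55,-.12,.05,.012,.06);f('blktop',.43,.55,-.12,.05,.038,.06)
f('knob',.56,.64,-.05,.05,.18,.205);f('cap',.56,.64,-.05,.05,.203,.22)
f('loops',.55,.65,-.1,.1,.16,.172);f('hinge',.58,.65,.11,.17,.12,.18)
cv2.imwrite(sys.argv[1],c['img'][:,:,::-1])
E
python3 look.py pics/w1.png
```

```text
2.875 [ 0.485 -0.036  0.171] [[-0.017, 1.0, -0.0], [1.0, 0.017, -0.0], [-0.0, -0.0, -1.0]] [-14.  10. -14.  66.  -0.  75.] [ 0.54203775 -0.39700652  1.03885449]
blk 5608 [ 0.453 -0.096  0.012] [0.516 0.014 0.046] ((484.3061828613281, -41.019622802734375), (60.7905158996582, 109.33110809326172), 2.369389295578003)
blktop 3728 [ 0.461 -0.082  0.038] [0.508 0.    0.046] ((484.2772216796875, -40.887752532958984), (45.85917663574219, 81.5772705078125), 3.0222060680389404)
knob 847 [ 0.586 -0.019  0.18 ] [0.598 0.001 0.205] ((591.4617309570312, -8.080585479736328), (21.418834686279297, 9.284978866577148), 70.91082763671875)
cap 1328 [ 0.585 -0.022  0.204] [0.61  0.001 0.212] ((596.9534301757812, -10.477094650268555), (23.151355743408203, 25.440013885498047), 71.05093383789062)
loops 1459 [ 0.581 -0.052  0.16 ] [0.616 0.064 0.172] ((598.5071411132812, 6.172657012939453), (115.27986145019531, 25.926984786987305), 85.25764465332031)
hinge 30 [0.6   0.111 0.12 ] [0.614 0.119 0.121] ((606.8212280273438, 114.92681884765625), (8.835637092590332, 13.48841667175293), 87.24058532714844)
```

View pics/w1.png

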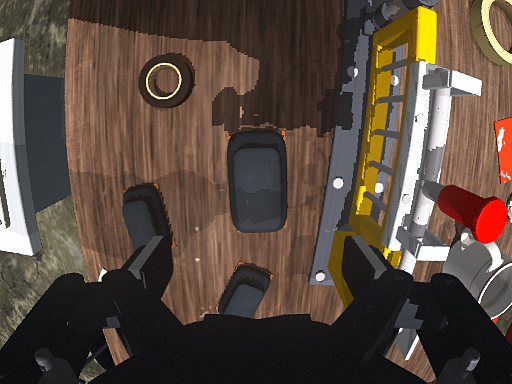

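The wrist view shows the block centred at about (257,185), 61 x 109 mm. Its centre is (0.484, -0.041) and its yaw about 2.7°. I'll go down and grip it.

Call:
{"fn": "arm_command", "kwargs": {"deltas": [{"tx":-0.005,"ty":-0.001,"tz":0.06,"ax":0,"ay":0,"az":-1.5,"grip":1},{"tx":-0.005,"ty":-0.001,"tz":0.11,"ax":0,"ay":0,"az":-1.5,"grip":1},{"tx":-0.005,"ty":-0.001,"tz":0.145,"ax":0,"ay":0,"az":-1.5,"grip":1},{"tx":-0.005,"ty":-0.001,"tz":0.16,"ax":0,"ay":0,"az":-1.5,"grip":1},{"tx":-0.005,"ty":-0.001,"tz":0.16,"ax":0,"ay":0,"az":-1.5,"grip":1},{"tx":-0.005,"ty":-0.001,"tz":0.16,"ax":0,"ay":0,"az":-1.5,"grip":0.2},{"tx":-0.005,"ty":-0.001,"tz":0.16,"ax":0,"ay":0,"az":-1.5,"grip":-0.5},{"tx":-0.005,"ty":-0.001,"tz":0.16,"ax":0,"ay":0,"az":-1.5,"grip":-0.5},{"tx":-0.005,"ty":-0.001,"tz":0.16,"ax":0,"ay":0,"az":-1.5,"grip":-0.5},{"tx":-0.005,"ty":-0.001,"tz":0.16,"ax":0,"ay":0,"az":-1.5,"grip":-0.5}]}}

```text
time_s: 4.18
eef_pos: [0.4853, -0.041, 0.0131]
eef_rot: [[-0.043, 0.999, 0.003], [0.999, 0.043, -0.002], [-0.002, 0.003, -1.0]]
force: [-3.9, -1.4, 13.1]
opening: 0.635
gripper_force: 59.8
```

Call:
{"fn": "arm_command", "kwargs": {"deltas": [{"tx":0,"ty":0,"tz":-0.01,"ax":0,"ay":0,"az":0,"grip":-0.5},{"tx":0,"ty":0,"tz":-0.03,"ax":0,"ay":0,"az":0,"grip":-0.5},{"tx":0,"ty":0,"tz":-0.06,"ax":0,"ay":0,"az":0,"grip":-0.5},{"tx":0,"ty":0,"tz":-0.06,"ax":0,"ay":0,"az":0,"grip":-0.5}]}}

```text
time_s: 4.68
eef_pos: [0.486, -0.0408, 0.0738]
eef_rot: [[-0.043, 0.999, 0.005], [0.999, 0.043, -0.001], [-0.001, 0.004, -1.0]]
force: [1.0, -0.0, -0.5]
opening: 0.629
gripper_force: 60.9
```

```bash
python3 look.py pics/w2.png; python3 -c "
from h import *; print(state()['opening'],state()['gripper_force'])"
```

```text
4.675 [ 0.486 -0.041  0.074] [[-0.043, 0.999, 0.005], [0.999, 0.043, -0.001], [-0.001, 0.004, -1.0]] [-15.  15. -24.  52.   0.  73.] [ 0.95652686 -0.00129498 -0.47936158]
loops 52 [ 0.55  -0.051  0.16 ] [ 0.584 -0.026  0.172] ((567.6162719726562, -37.013912200927734), (3.9757513999938965, 41.30439758300781), 54.56474685668945)
0.6341512953643758 60.90971080837335
```

View pics/w2.png

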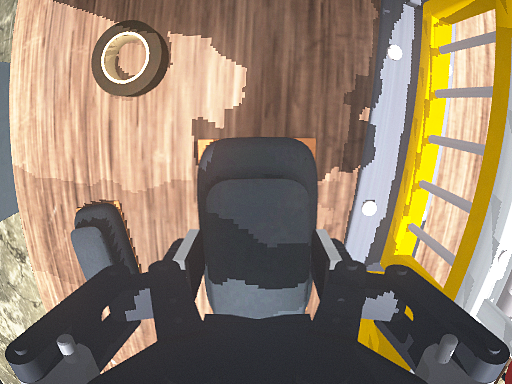

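The block sits firmly between the pads, upright, with its top at about (257,235). I'll carry it to the mat.

Call:
{"fn": "arm_command", "kwargs": {"deltas": [{"tx":0.06,"ty":-0.01,"tz":-0.02,"ax":0,"ay":0,"az":0,"grip":-0.5},{"tx":0.12,"ty":-0.018,"tz":-0.02,"ax":0,"ay":0,"az":0,"grip":-0.5},{"tx":0.18,"ty":-0.027,"tz":-0.02,"ax":0,"ay":0,"az":0,"grip":-0.5},{"tx":0.24,"ty":-0.036,"tz":-0.02,"ax":0,"ay":0,"az":0,"grip":-0.5},{"tx":0.3,"ty":-0.045,"tz":-0.02,"ax":0,"ay":0,"az":0,"grip":-0.5},{"tx":0.35,"ty":-0.052,"tz":-0.01,"ax":0,"ay":0,"az":0,"grip":-0.5},{"tx":0.377,"ty":-0.055,"tz":0.01,"ax":0,"ay":0,"az":0,"grip":-0.5},{"tx":0.377,"ty":-0.055,"tz":0.035,"ax":0,"ay":0,"az":0,"grip":-0.5},{"tx":0.377,"ty":-0.055,"tz":0.05,"ax":0,"ay":0,"az":0,"grip":-0.5},{"tx":0.377,"ty":-0.055,"tz":0.055,"ax":0,"ay":0,"az":0,"grip":-0.5},{"tx":0.377,"ty":-0.055,"tz":0.055,"ax":0,"ay":0,"az":0,"grip":-0.5}]}}

```text
time_s: 6.1
eef_pos: [0.4135, 0.3334, 0.0164]
eef_rot: [[-0.042, 0.999, -0.0], [0.999, 0.042, -0.0], [-0.0, -0.0, -1.0]]
force: [-0.5, -0.4, -0.3]
opening: 0.634
gripper_force: 60.8
```

Call:
{"fn": "arm_command", "kwargs": {"deltas": [{"tx":0,"ty":0,"tz":0.003,"ax":0,"ay":0,"az":0,"grip":-0.5},{"tx":0,"ty":0,"tz":0.003,"ax":0,"ay":0,"az":0,"grip":0.4},{"tx":0,"ty":0,"tz":0.003,"ax":0,"ay":0,"az":0,"grip":1},{"tx":0,"ty":0,"tz":0.003,"ax":0,"ay":0,"az":0,"grip":1},{"tx":0,"ty":0,"tz":0.003,"ax":0,"ay":0,"az":0,"grip":1},{"tx":0,"ty":0,"tz":-0.02,"ax":0,"ay":0,"az":0,"grip":1},{"tx":0,"ty":0,"tz":-0.08,"ax":0,"ay":0,"az":0,"grip":1},{"tx":0,"ty":0,"tz":-0.14,"ax":0,"ay":0,"az":0,"grip":1},{"tx":0,"ty":0,"tz":-0.2,"ax":0,"ay":0,"az":0,"grip":1},{"tx":0,"ty":0,"tz":-0.23,"ax":0,"ay":0,"az":0,"grip":1}]}}

```text
time_s: 7.35
eef_pos: [0.4138, 0.3341, 0.2497]
eef_rot: [[-0.043, 0.999, 0.004], [0.999, 0.043, 0.002], [0.002, 0.004, -1.0]]
force: [1.0, -0.2, -0.5]
opening: 1.004
gripper_force: 0.0
```

```bash
python3 - <<'E'
from h import *
s,c,W=wcloud(); print(np.round(s['eef_pos'],3),np.round(s['joint_positions'],0))
Q=W.reshape(-1,3); q=Q[(Q[:,2]>.014)&(Q[:,2]<.07)&(abs(Q[:,0]-.415)<.1)&(abs(Q[:,1]-.333)<.1)]
print(q.max(0),cv2.minAreaRect((q[:,:2]*1000).astype(np.float32)))
E
```

```text
[0.414 0.334 0.25 ] [ 30.  13.   1.  78.  -0. 117.]
[0.4447918  0.38906163 0.048615  ] ((412.738037109375, 334.5126953125), (61.59103775024414, 108.06930541992188), 3.0501348972320557)
```

The block rests on the mat, centred at (0.413, 0.335). Next I'm moving above the knob.

Call:
{"fn": "arm_command", "kwargs": {"deltas": [{"tx":-0.351,"ty":0.168,"tz":0,"ax":0,"ay":0,"az":7.2,"grip":1},{"tx":-0.351,"ty":0.168,"tz":0,"ax":0,"ay":0,"az":7.2,"grip":1},{"tx":-0.351,"ty":0.168,"tz":0,"ax":0,"ay":0,"az":7.2,"grip":1},{"tx":-0.351,"ty":0.168,"tz":0,"ax":0,"ay":0,"az":7.2,"grip":1},{"tx":-0.351,"ty":0.168,"tz":0,"ax":0,"ay":0,"az":7.2,"grip":1},{"tx":-0.351,"ty":0.168,"tz":0,"ax":0,"ay":0,"az":7.2,"grip":1},{"tx":-0.351,"ty":0.168,"tz":0,"ax":0,"ay":0,"az":7.2,"grip":1},{"tx":-0.351,"ty":0.168,"tz":0,"ax":0,"ay":0,"az":7.2,"grip":1},{"tx":-0.351,"ty":0.168,"tz":0,"ax":0,"ay":0,"az":7.2,"grip":1}]}}

```text
time_s: 8.52
eef_pos: [0.5958, -0.0084, 0.2463]
eef_rot: [[0.081, 0.997, -0.0], [0.997, -0.081, 0.0], [0.0, -0.0, -1.0]]
force: [-0.8, -0.5, -0.0]
opening: 0.999
gripper_force: 0.0
```

```bash
python3 look.py pics/w3.png; python3 - <<'E'
from h import *
c=read_camera('top'); 
cv2.imwrite('pics/t3.png',c['img'][:,:,::-1])
E
```

```text
8.525 [ 0.596 -0.008  0.246] [[0.081, 0.997, -0.0], [0.997, -0.081, 0.0], [0.0, -0.0, -1.0]] [-9. 19. 10. 81.  0. 86.] [-0.76147711 -0.45874015 -0.00987304]
knob 132 [ 0.589 -0.009  0.18 ] [ 0.606 -0.001  0.196] ((597.5196533203125, -4.629279136657715), (6.609816551208496, 16.766590118408203), 84.04411315917969)
cap 1005 [ 0.585 -0.022  0.205] [0.609 0.002 0.212] ((596.9323120117188, -10.180973052978516), (23.270069122314453, 23.2122802734375), 11.726334571838379)
loops 884 [ 0.568 -0.1    0.16 ] [0.615 0.064 0.172] ((594.894775390625, -18.857635498046875), (165.3028106689453, 42.64806365966797), 86.03440856933594)
hinge 364 [0.6  0.11 0.12] [0.618 0.146 0.132] ((609.1389770507812, 128.29409790039062), (35.93691635131836, 17.67997932434082), 89.00494384765625)
```

View pics/w3.png

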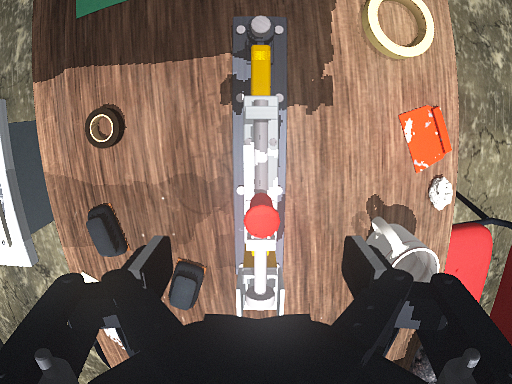

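The wrist view shows the knob cap at (262,220) between the open fingers, with the gate running straight up the picture. The cap's centre measures (0.597, -0.010). I'll go down and grip.

Call:
{"fn": "arm_command", "kwargs": {"deltas": [{"tx":-0.0015,"ty":0.001,"tz":0.04,"ax":0,"ay":0,"az":0,"grip":1},{"tx":-0.0015,"ty":0.001,"tz":0.07,"ax":0,"ay":0,"az":0,"grip":0.5},{"tx":-0.0015,"ty":0.001,"tz":0.08,"ax":0,"ay":0,"az":0,"grip":0},{"tx":-0.0015,"ty":0.001,"tz":0.08,"ax":0,"ay":0,"az":0,"grip":-0.3},{"tx":-0.0015,"ty":0.001,"tz":0.08,"ax":0,"ay":0,"az":0,"grip":-0.5},{"tx":-0.0015,"ty":0.001,"tz":0.08,"ax":0,"ay":0,"az":0,"grip":-1},{"tx":-0.0015,"ty":0.001,"tz":0.08,"ax":0,"ay":0,"az":0,"grip":-1},{"tx":-0.0015,"ty":0.001,"tz":0.08,"ax":0,"ay":0,"az":0,"grip":-1},{"tx":-0.0015,"ty":0.001,"tz":0.08,"ax":0,"ay":0,"az":0,"grip":-1},{"tx":-0.0015,"ty":0.001,"tz":0.08,"ax":0,"ay":0,"az":0,"grip":-1}]}}

```text
time_s: 9.88
eef_pos: [0.5975, -0.0113, 0.1668]
eef_rot: [[0.083, 0.997, 0.001], [0.997, -0.083, -0.0], [-0.0, 0.001, -1.0]]
force: [1.8, 1.8, 4.5]
opening: 0.21
gripper_force: 58.3
```

The opening is 0.21, about 18 mm, so the pads are on the grip and not the cap. Lifting 12 mm.

Call:
{"fn": "arm_command", "kwargs": {"deltas": [{"tx":0,"ty":0,"tz":-0.006,"ax":0,"ay":0,"az":0,"grip":-1},{"tx":0,"ty":0,"tz":-0.012,"ax":0,"ay":0,"az":0,"grip":-1},{"tx":0,"ty":0,"tz":-0.012,"ax":0,"ay":0,"az":0,"grip":-1},{"tx":0,"ty":0,"tz":-0.012,"ax":0,"ay":0,"az":0,"grip":-1}]}}

```text
time_s: 10.38
eef_pos: [0.5972, -0.0113, 0.1782]
eef_rot: [[0.083, 0.997, -0.0], [0.997, -0.083, -0.0], [-0.0, -0.0, -1.0]]
force: [1.9, 1.3, -2.7]
opening: 0.213
gripper_force: 60.0
```

```bash
python3 - <<'E'
from h import *
c=read_camera('side'); P=cloud(c)
for l,z in [('knob',None),('nose',None)]:
    for s in tip_of('side',l)[:1]: u,v=map(int,s['pixel']); print(l,s,P[v-2:v+3,u-2:u+3].reshape(-1,3).mean(0))
cap=P[160:190,225:260].reshape(-1,3); print(np.nanmax(cap[(abs(cap[:,0]-.597)<.03)&(abs(cap[:,1]+.01)<.03)],0), state()['eef_pos'],state()['force'],state()['opening'])
E
```

```text
knob {'pixel': [243.8, 169.7], 'score': 0.7} [0.563429   0.04777012 0.22814639]
nose {'pixel': [261.3, 176.2], 'score': 0.64} [ 0.58309441 -0.10160283  0.14659146]
[0.62689064 0.01926961 0.23761604] [ 0.59714751 -0.01124221  0.17809105] [ 2.32890192  0.39692383 -2.72562669] 0.2135343447867377
```

The vertical force of -2.7 N matches the bolt's weight and the lift is 11.4 mm. Drawing the bolt 42 mm.

Call:
{"fn": "arm_command", "kwargs": {"deltas": [{"tx":0.005,"ty":0,"tz":-0.001,"ax":0,"ay":0,"az":0,"grip":-1},{"tx":0.01,"ty":0,"tz":-0.001,"ax":0,"ay":0,"az":0,"grip":-1},{"tx":0.016,"ty":0,"tz":-0.001,"ax":0,"ay":0,"az":0,"grip":-1},{"tx":0.022,"ty":0,"tz":-0.001,"ax":0,"ay":0,"az":0,"grip":-1},{"tx":0.028,"ty":0,"tz":-0.001,"ax":0,"ay":0,"az":0,"grip":-1},{"tx":0.034,"ty":0,"tz":-0.001,"ax":0,"ay":0,"az":0,"grip":-1},{"tx":0.039,"ty":0,"tz":-0.001,"ax":0,"ay":0,"az":0,"grip":-1},{"tx":0.042,"ty":0,"tz":-0.001,"ax":0,"ay":0,"az":0,"grip":-1},{"tx":0.042,"ty":0,"tz":-0.001,"ax":0,"ay":0,"az":0,"grip":-1}]}}

```text
time_s: 11.65
eef_pos: [0.6008, 0.0312, 0.1793]
eef_rot: [[0.082, 0.997, 0.0], [0.997, -0.082, 0.001], [0.001, 0.0, -1.0]]
force: [4.0, 1.7, -1.8]
opening: 0.213
gripper_force: 60.0
```

```bash
python3 - <<'E'
from h import *
s,c,W=wcloud(); i=c['img']
t=read_camera('top')['img'][140:212,180:320]
o=np.zeros((600,800,3),np.uint8);o[:384,:512]=i;o[384:600,:420]=cv2.resize(t,(420,216))
cv2.imwrite('pics/c4.png',o[:,:,::-1])
E
```

```text
(no output)
```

View pics/c4.png

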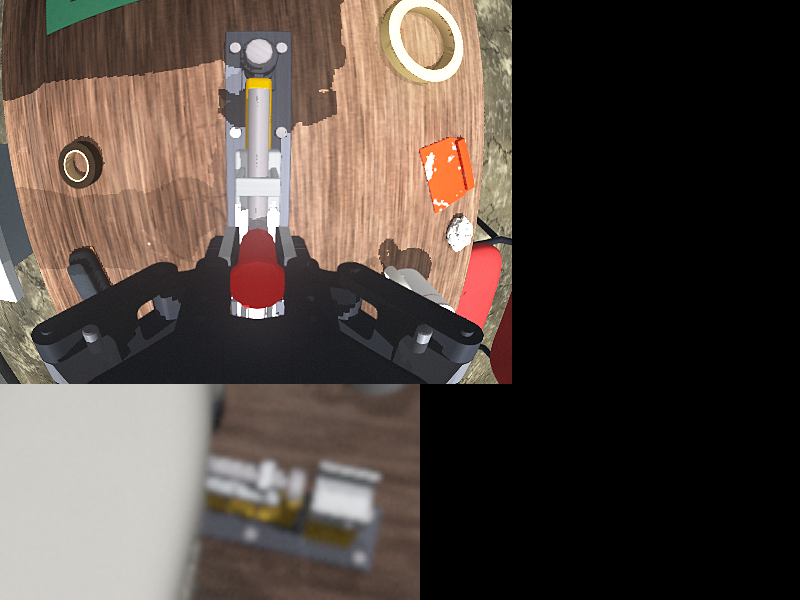

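The bolt is drawn 42 mm; the wrist view shows the knob still gripped at (258,270) and the nose clear of the keeper. Now I'm swinging the gate about its hinge, 108 mm from the knob.

Call:
{"fn": "arm_command", "kwargs": {"deltas": [{"tx":0.0001,"ty":-0.0057,"tz":0,"ax":0,"ay":0,"az":3,"grip":-1},{"tx":0.0006,"ty":-0.0113,"tz":0,"ax":0,"ay":0,"az":6,"grip":-1},{"tx":0.0013,"ty":-0.0169,"tz":0,"ax":0,"ay":0,"az":9,"grip":-1},{"tx":0.0024,"ty":-0.0225,"tz":0,"ax":0,"ay":0,"az":12,"grip":-1},{"tx":0.0037,"ty":-0.028,"tz":0,"ax":0,"ay":0,"az":15,"grip":-1},{"tx":0.0053,"ty":-0.0334,"tz":0,"ax":0,"ay":0,"az":18,"grip":-1},{"tx":0.0072,"ty":-0.0387,"tz":0,"ax":0,"ay":0,"az":21,"grip":-1},{"tx":0.0093,"ty":-0.0439,"tz":0,"ax":0,"ay":0,"az":24,"grip":-1},{"tx":0.0105,"ty":-0.0465,"tz":0,"ax":0,"ay":0,"az":25.5,"grip":-1},{"tx":0.0105,"ty":-0.0465,"tz":0,"ax":0,"ay":0,"az":25.5,"grip":-1},{"tx":0.0105,"ty":-0.0465,"tz":0,"ax":0,"ay":0,"az":25.5,"grip":-1}]}}

```text
time_s: 13.12
eef_pos: [0.5553, 0.0447, 0.1793]
eef_rot: [[0.503, 0.864, 0.0], [0.864, -0.503, -0.0], [-0.0, 0.0, -1.0]]
force: [3.0, -1.1, -2.4]
opening: 0.213
gripper_force: 60.1
```

```bash
python3 - <<'E'
from h import *
c=read_camera('side'); P=cloud(c); i=c['img'].astype(int)
m=(i[...,0]>110)&(i[...,1]>80)&(i[...,2]<60)&(abs(P[...,0]-.57)<.1)&(abs(P[...,1])<.17)
for lo,hi in [(.1,.125),(.03,.1)]:
    q=P[m&(P[...,2]>lo)&(P[...,2]<hi)&(P[...,1]>-.07)]
    if len(q)>5:
        f=cv2.fitLine((q[:,:2]).astype(np.float32),cv2.DIST_HUBER,0,.001,.001).ravel(); print(len(q),q.min(0).round(3),q.max(0).round(3),f.round(3),np.degrees(np.arctan2(f[1],f[0])))
o=np.hstack([cv2.resize(c['img'][130:280,150:350],(800,600))])
cv2.imwrite('pics/s5.png',o[:,:,::-1]); s=state(); print(s['time_s'],s['force'],s['eef_pos'],s['opening'],s['gripper_force'])
for n in ['primer_tin','dropper_bottle','insulating_tape','sanding_block']:
    for x in spot_in('side',n)[:3]: print(n,np.round(x['rect']))
E
```

```text
92 [ 0.493 -0.05   0.101] [0.609 0.134 0.122] [0.526 0.85  0.545 0.044] 58.261368
118 [ 0.49  -0.044  0.03 ] [0.61  0.133 0.096] [0.525 0.851 0.551 0.051] 58.361027
13.175 [ 2.99687609 -2.1170298  -2.3339645 ] [0.55529883 0.04473175 0.17926244] 0.21437227030912076 60.12406026944518
primer_tin [284. 164. 305. 189.]
dropper_bottle [153. 233. 166. 268.]
dropper_bottle [223. 172. 283. 200.]
insulating_tape [283. 248. 303. 264.]
insulating_tape [219. 183. 280. 204.]
sanding_block [216. 283. 258. 324.]
sanding_block [222. 184. 280. 200.]
sanding_block [288. 203. 314. 222.]
```

View pics/s5.png

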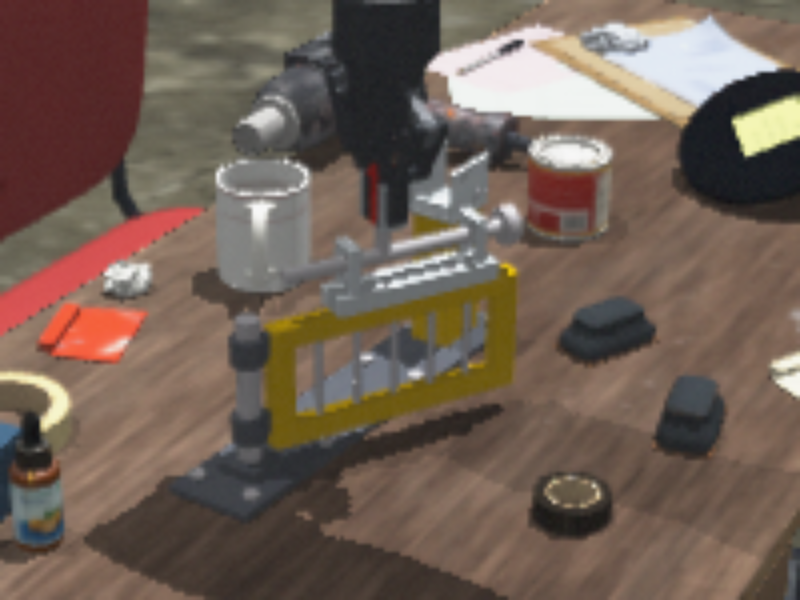

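The side view shows the gate ajar with the knob gripped at (375,195), and the tin, bottle and tape where they stood. The gate angle comes out at 25° from the arm's pose and 27° from the picture. Handing in.

```bash
python3 -c "
from cell import workorder; print(workorder.sign_off())"
```

```text
the job is handed in; nothing more can be done
None
```

The job is handed in at about 13 s: the sanding block is on the mat and released, the bolt was lifted over the lip and drawn 42 mm, and the gate is held about 25° ajar with the knob still gripped; the sign-off returned no verdict.

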